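# Clip held open on the recipe card

## Robot

A 6-joint arm with a two-finger parallel gripper is mounted at the origin on a cart in front of the work surface, level with it; the furniture and walls round the work are solid. World frame = base frame: x ahead of the robot, y to its left, z up, the work surface at z = 0. Lengths are in mm, angles in rad, forces in N, time in s.
With the tool pointing down it reaches from about 350 to 775 mm from the base axis. Payload 7.3 kg.
Tool frame: the origin (TCP) lies at the very end of the fingers, on their centre line; the grasp point (between the pads) lies 19 mm behind it; z points along the fingers, y is the line along which they close (so a half turn about z gives the same grasp; the last joint's range is limited). The gripper opens to 92 mm and grips with 3 to 60 N. Pads are 19 mm wide; open, the fingers measure 130 mm over their backs; the gripper's body (75 mm by 190 mm) begins 47 mm behind the grasp point.
Start: joints at [0.962, 0.342, 1.524, -0, 1.275, -0.146], TCP at [234.378, 469.8, 226.741] pointing down, gripper open.
Joint ranges: [-2.53, 2.53], [-0.77, 2.02], [0.04, 2.7], [-1, 4.14], [0.28, 2.66], [-3.11, 3.11]. Speed limits (rad/s): [2.57, 2.57, 3.14, 3.14, 3.14, 3.14].

## Interface

Orientations are given as a unit quaternion [x, y, z, w].
In Python, from cell import manip gives the robot as it stands.
- The arm moves only by the shell command python3 -m crank 'ROWS' [FORCE]. ROWS is text: rows parted by semicolons, each of 7 numbers parted by spaces: the finger opening in mm, from 0 to 91.8, then the shift along the world's x, y, z in mm, then the turn, a rotation vector about the world's x, y, z in rad. In form: grip tx ty tz rx ry rz; .... A call has 1 to 20 rows; each row shifts and turns the commanded pose from where the row before left it; what a row does not reach is not made up. A row lasts 1/8 s, in which the tool goes at most 62.5 mm and 10.7 degrees, less where a joint would pass 70% of its speed; a pose out of reach is approached as far as the arm can. A call with a gripper value outside its range is refused whole. The fingers move at their own pace and stop on an object; FORCE is the grip in N (left out, the last holds). Time passes only in rows, so rows that do not move let the fingers close. It gives the time, the measured TCP pose, the force, the opening and the grip force at its end, in the units of the state.
- manip.get_state(): the state, without advancing time (a new reading comes with each control period).
- manip.get_image(name): name is "side" or "top"; returns the picture (420x560x3 uint8, red, green, blue); there is no depth.
- manip.camera_model(name): a dict with "vfov" (degrees; the focal length in pixels is half the picture's height over the tangent of half this angle, whatever the lens; pixels are square), "cx", "cy" (the principal point, pixels), "camera_from_world" (4x4, takes a point from world to camera coordinates). Camera axes: x right, y down, z forward; pixel columns grow to the right and rows downward; lengths in mm; the calibration is good to about 2 mm. A picture is of the moment at which its call begins. camera_model takes no time and is no camera call.
- manip.sign_off(): hands the job in; it is judged then, once.
Trained networks look in the newest picture that a camera, given by its name, has taken for a name from the list of things; names that differ only in an ending like _2 or _b are one class to them, and where a whole thing is asked for, a point or a joint stands for the part that bears it (a point fixed in the world has none). Each returns a list of dicts, best first, with "score" (0 to 1); they miss things now and then, are a little off and sometimes report something else, mostly with a low value. They report only what shows in the picture. A call takes as long as a camera call.
- manip.look_for(name, camera): "point" ([x, y, z] in mm, in world coordinates, good to about 4 mm: the middle of the surface that is visible of it).
- manip.spot_point(name, camera): "point" ([x, y, z] in mm, in world coordinates, good to about 4 mm: a listed point, or the origin of a listed thing).
The state is a dict: "time_s": time; "joints": joint angles; "qd": joint speeds; "tau": joint torques, N m; "ee_pos": TCP position; "tcp_rot": TCP orientation; "force": force on the tool from outside, world axes, zero at the start; "wrist_torque": the same for the moment, N m; "gripper_width": opening from 0.0 (shut) to 1.0 (fully open); "gripper_force": force on a finger pad.
Only numpy, scipy, OpenCV 4.12 (cv2) and the standard library are available. Lean on these libraries where they do the work, as an engineer would, in place of code of your own. Each camera call takes 0.05 s, during which the arm holds its last target. There are 200 camera calls.

## Task

Swing the recipe stand's stiff arm back until the card faces you squarely, parallel with the counter's front edge. Then take the steel bag clip off the counter by its two handles, squeeze it wide open and bring its gaping jaws over the card's free upright side edge, one jaw on either side and neither touching the card, so that I can slip an order ticket in. Finish holding it there, squeezed open; leave the other things on the counter where they are.

Things in the scene. Friction and masses are not known exactly. Their poses are not given: they have to be found in the camera images.
- recipe_stand: recipe stand, fixed to the counter: round dark foot 110 mm across, 18 mm high, with an upright post to 86 mm. Origin: centre of the foot's underside, on the post's axis; z up. A 10 mm rod, the arm, runs 62 mm above the counter from the post to an upright 12 mm rod 110 mm out; the card is fixed to that upright like a flag and reaches on outward.
- card_arm (a joint): angle of the swing arm about the stand's post, anticlockwise from above (rad): 0 = arm along the foot's own +y; limits -0.9 to 1.7. It starts swung forward to the robot, the card nearly edge-on; swinging it clockwise brings the card square, free edge to the robot's left. The joint is stiff (0.35 N m of friction, about 3.2 N at the knob) and stays where it is left.
- swing_knob (a point): centre of the round black knob on top of the arm's upright rod, 110 mm from the post's axis, 165 mm above the counter; the knob is 25 mm across, from 152 to 177 mm above the counter, easily gripped from above.
- card_edge (a point): middle of the recipe card's free upright side edge, 237 mm from the post's axis, 99.5 mm above the counter. Card: stiff white ruled card, 125 mm long, 85 mm high (57 to 142 mm above the counter), 3 mm thick. Axes: y along the card outward, away from the post; x square to the card's face; z up.
- counter_mid (a point): fixed point at the middle of the counter's top; its y axis runs parallel with the counter's straight front edge (the world's y).
- bag_clip: steel spring clip lying on its side, 94 mm long, 40 mm high as it lies, 80 g: two levers of 3 mm sheet with black handle ends, on an upright pin with a coil spring. Origin: bottom end of the pin, on the counter; z = the pin, up; +x to the closed jaws, whose lips meet 49 mm ahead of the pin. The handles splay out to 45 mm behind the pin, there 47 mm apart over all. This body is the +y lever.
- clip_lever (a joint): opening angle between the clip's levers: 0 shut (sprung), 0.6 rad open at its stop. Squeezing the handle ends together along the clip's y takes about 4 N at first, 8 N at the stop, where the handles lie parallel, 20 mm over all, and the lips gape 27 mm. A grip of 20 N or more, centred 33 mm behind the pin, opens it to the stop.
- jaw_a (a point): lip of the clip's +y jaw, at the middle of its 40 mm width, 49 mm ahead of the pin and 20 mm above the clip's underside.
- jaw_b (a point): lip of the clip's other jaw, facing jaw_a.
- salt_shaker: bystander: glass salt shaker with a grey top, 44 mm across, 90 mm high; origin centre of its underside.
- dial_timer: bystander: round wind-up kitchen timer, 66 mm across, 40 mm high; origin centre of its underside.
- tomato: bystander: tomato, about 57 mm across, 62 mm high; origin centre of its underside.
- prep_bowl: bystander: patterned white bowl, 150 mm across, 67 mm high; origin centre of its underside.
- marker: bystander: marker pen lying on the counter under the arm's reach, 135 mm long, 17 mm thick; origin centre of its underside.

How it is judged:
By the outcome, as a careful person would: the job done as asked, in the order asked, and still so for the second after the job is handed in, while the arm keeps its last pose, push and grip.
It also fails if it takes over 54 s, if anything falls off the work surface, if the arm or the gripper's body presses on something with over 40 N, if the wrist force passes 120 N, or if a joint passes its speed limit or range.

## Working session

There is one attempt and no reset: what is moved stays moved. The work goes in short steps, Python scripts to look and compute and a shell command to move; the robot and the scene stay as the last step left them, time stands still between calls to the robot, and variables do not carry over. Pictures are saved under pics/ and viewed, at most 10 in all, crops included, and the job is handed in when it is done.

```bash
ls; mkdir -p pics; python3 - <<'E'
from cell import manip
import cv2,numpy as np
for c in("side","top"):
    cv2.imwrite(f"pics/{c}0.png",manip.get_image(c)[:,:,::-1])
    m=manip.camera_model(c);print(c,m["vfov"],m["cx"],m["cy"],np.round(m["camera_from_world"],3).tolist())
    for n in["recipe_stand","swing_knob","card_edge","bag_clip","jaw_a","jaw_b","salt_shaker","dial_timer","tomato","prep_bowl","marker","counter_mid"]:
        print(n,[(np.round(d["point"]).tolist(),round(d["score"],2)) for d in manip.spot_point(n,c)[:2]])
s=manip.get_state();print({k:np.round(v,3).tolist() for k,v in s.items()})
E
```

```text
pics
side 57.617911384910194 276.71479394367105 209.28744294122848 [[0.818, -0.575, 0.011, -371.655], [-0.215, -0.324, -0.921, 255.52], [0.533, 0.751, -0.389, 636.599], [0.0, 0.0, 0.0, 1.0]]
recipe_stand [([526.0, -215.0, 4.0], 0.95), ([375.0, -134.0, 0.0], 0.55)]
swing_knob [([446.0, -142.0, 164.0], 0.9), ([665.0, 42.0, -4.0], 0.35)]
card_edge [([356.0, -59.0, 99.0], 0.84)]
bag_clip [([434.0, 202.0, 1.0], 0.68)]
jaw_a [([383.0, 206.0, 13.0], 0.65), ([382.0, 206.0, 17.0], 0.56)]
jaw_b [([383.0, 206.0, 13.0], 0.65), ([382.0, 206.0, 17.0], 0.56)]
salt_shaker [([665.0, 113.0, 2.0], 0.57)]
dial_timer [([661.0, 40.0, 1.0], 0.86)]
tomato [([555.0, 330.0, 2.0], 0.65), ([353.0, -55.0, 98.0], 0.29)]
prep_bowl [([620.0, 215.0, -1.0], 0.88), ([432.0, 204.0, 0.0], 0.38)]
marker [([373.0, -138.0, 4.0], 0.91)]
counter_mid []
top 48.93618831219345 278.96475522115344 217.05815765380248 [[-0.021, -1.0, 0.007, 63.271], [-0.988, 0.019, -0.156, 535.136], [0.156, -0.01, -0.988, 963.698], [0.0, 0.0, 0.0, 1.0]]
recipe_stand []
swing_knob [([448.0, -145.0, 166.0], 0.82)]
card_edge [([355.0, -52.0, 98.0], 0.
[... 178 characters left out ...]
[384.0, 207.0, 21.0], 0.88), ([382.0, 202.0, 22.0], 0.59)]
salt_shaker [([662.0, 111.0, -6.0], 0.77)]
dial_timer [([657.0, 36.0, -1.0], 0.97)]
tomato [([560.0, 328.0, -3.0], 0.92)]
prep_bowl []
marker [([373.0, -136.0, 1.0], 0.55), ([618.0, 214.0, 2.0], 0.33)]
counter_mid [([501.0, -21.0, -1.0], 0.77), ([529.0, -212.0, -2.0], 0.56)]
{'time_s': 1.3, 'joints': [0.962, 0.342, 1.524, 0.0, 1.275, -0.146], 'qd': [-0.001, -0.001, 0.001, 0.0, -0.001, -0.002], 'tau': [0.0, -43.113, -24.448, 0.072, 0.048, -0.0], 'ee_pos': [234.376, 469.814, 226.756], 'tcp_rot': [0.229, 0.973, 0.0, 0.0], 'force': [0.491, -0.429, 0.397], 'wrist_torque': [0.012, -0.006, 0.015], 'gripper_force': 0.0, 'gripper_width': 1.0}
```

View pics/top0.png

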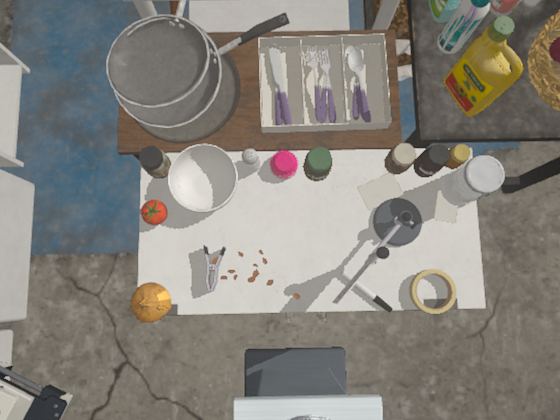

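View pics/side0.png

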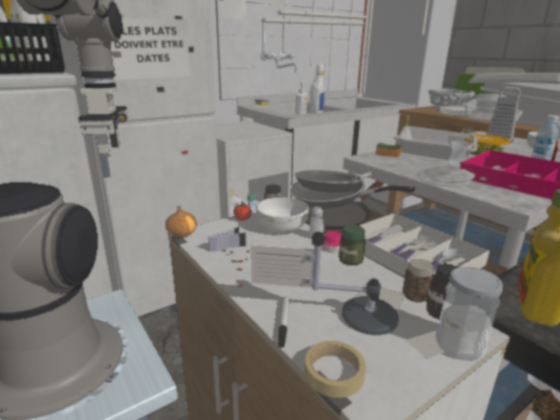

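The top view shows the clip at about (213,268), jaws toward the robot and handles away from it. It also shows the stand foot (397,221), knob (383,253) and card free edge (336,300), all matching the network's points. Knob heights agree between views (164 and 166). The card direction is about 137.5°, so the post is near (529,-216) and the knob should end at (529,-106). First I'll move above the knob.

```bash
python3 -m crank '91 42 -51 0 0 0 -0.0233;91 42 -51 0 0 0 -0.0233;91 42 -51 0 0 0 -0.0233;91 42 -51 0 0 0 -0.0233;91 42 -51 0 0 0 -0.0233;91 0.5 -51 0 0 0 -0.0233;91 0.5 -51 0 0 0 -0.0233;91 0.5 -51 0 0 0 -0.0233;91 0.5 -51 0 0 0 -0.0233;91 0.5 -51 0 0 0 -0.0233;91 0.5 -51 0 0 0 -0.0233;91 0.5 -51 0 0 0 -0.0233;91 0 0 0 0 0 0'
python3 - <<'E'
from cell import manip
import numpy as np
for c in("side","top"):
    manip.get_image(c)
    for n in["swing_knob","card_edge","recipe_stand"]:
        print(c,n,[(np.round(d["point"],1).tolist(),round(d["score"],2)) for d in manip.spot_point(n,c)[:1]])
E
```

```text
time_s: 2.92
ee_pos: [436.5, -131.3, 226.7]
tcp_rot: [0.365, 0.931, -0.0, 0.0]
force: [0.7, 0.8, 0.0]
gripper_width: 0.992
gripper_force: 0.0
side swing_knob [([447.2, -141.5, 162.8], 0.65)]
side card_edge [([356.7, -53.8, 101.7], 0.9)]
side recipe_stand [([527.1, -215.5, 4.3], 0.55)]
top swing_knob [([446.7, -144.1, 161.3], 0.97)]
top card_edge [([351.4, -54.4, 98.4], 0.89)]
top recipe_stand [([528.6, -215.9, -1.4], 0.78)]
```

```bash
python3 -m crank '91 5 -6 -15 0 0 0;91 5 -6 -20 0 0 0;91 0 0 -24 0 0 0;91 0 0 -20 0 0 0;91 0 0 0 0 0 0;0 0 0 0 0 0 0;0 0 0 0 0 0 0;0 0 0 0 0 0 0;0 0 0 0 0 0 0;0 0 0 0 0 0 0' 25
```

```text
time_s: 4.58
ee_pos: [446.6, -140.4, 147.9]
tcp_rot: [0.363, 0.932, 0.0, 0.0]
force: [-0.6, -0.4, 0.0]
gripper_width: 0.495
gripper_force: 0.0
```

```bash
python3 -m crank '0 0 0 0 0 0 0;0 0 0 0 0 0 0;0 0 0 0 0 0 0;0 0 0 0 0 0 0;0 0 0 0 0 0 0' 25
```

```text
time_s: 5.2
ee_pos: [446.5, -140.4, 147.7]
tcp_rot: [0.363, 0.932, 0.0, 0.0]
force: [0.0, 0.2, -0.6]
gripper_width: 0.248
gripper_force: 25.0
```

```bash
python3 -m crank '0 5.4 5.5 0 0 0 -.0688;0 5.7 5.1 0 0 0 -.0688;0 6.1 4.7 0 0 0 -.0688;0 6.4 4.2 0 0 0 -.0688;0 6.7 3.8 0 0 0 -.0688;0 6.9 3.3 0 0 0 -.0688;0 7.2 2.9 0 0 0 -.0688;0 7.3 2.3 0 0 0 -.0688;0 7.5 1.8 0 0 0 -.0688;0 7.5 1.3 0 0 0 -.0688;0 7.6 0.8 0 0 0 -.0688;0 7.7 0.3 0 0 0 -.0688;0 0 0 0 0 0 0;0 0 0 0 0 0 0' 25
python3 - <<'E'
from cell import manip
import numpy as np,cv2
for c in("side","top"):
    im=manip.get_image(c); cv2.imwrite(f"pics/{c}1.png",im[:,:,::-1])
    for n in["swing_knob","card_edge","recipe_stand"]:
        print(c,n,[(np.round(d["point"],1).tolist(),round(d["score"],2)) for d in manip.spot_point(n,c)[:1]])
E
```

```text
time_s: 6.95
ee_pos: [528.7, -104.8, 147.7]
tcp_rot: [0.706, 0.708, 0.0, 0.0]
force: [0.9, -2.9, -1.5]
gripper_width: 0.25
gripper_force: 25.0
side swing_knob [([530.9, -107.1, 164.2], 0.76)]
side card_edge [([533.8, 21.2, 99.8], 0.96)]
side recipe_stand [([530.3, -214.6, 2.4], 0.64)]
top swing_knob []
top card_edge [([384.2, 203.0, 19.1], 0.53)]
top recipe_stand [([529.6, -212.9, -0.4], 0.62)]
```

View pics/top1.png

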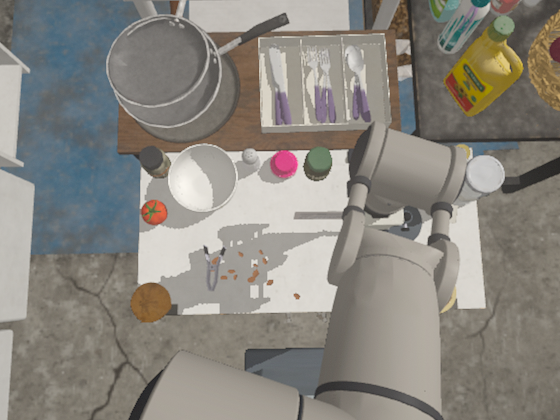

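The card now shows at (295–345, 215), nearly horizontal in the picture. I'll release the knob, rise and go toward the clip, then measure it unobstructed.

```bash
python3 -m crank '70 0 0 0 0 0 0;70 0 0 0 0 0 0;70 0 0 0 0 0 0;70 0 0 0 0 0 0;70 0 0 20 0 0 0;70 0 0 30 0 0 0;91 0 20 30 0 0 0;91 -5 40 0 0 0 -.17;91 -10 40 0 0 0 -.17;91 -10 40 0 0 0 -.17;91 -10 40 0 0 0 -.17;91 -10 40 0 0 0 -.17;91 -10 40 0 0 0 -.17;91 -10 40 0 0 0 -.17;91 0 40 0 0 0 -.17;91 0 40 0 0 0 -.17;91 0 40 0 0 0 -.04;91 0 0 0 0 0 0;91 0 0 0 0 0 0'
python3 - <<'E'
from cell import manip
import numpy as np,cv2
for c in("side","top"):
    im=manip.get_image(c); cv2.imwrite(f"pics/{c}2.png",im[:,:,::-1])
    for n in["swing_knob","card_edge","recipe_stand","bag_clip","jaw_a"]:
        print(c,n,[(np.round(d["point"],1).tolist(),round(d["score"],2)) for d in manip.spot_point(n,c)[:1]])
E
python3 - <<'E'
import cv2
a=cv2.imread("pics/top2.png");b=cv2.imread("pics/side2.png")
cv2.imwrite("pics/c2.png",cv2.resize(a[180:330,170:450],None,fx=2.8,fy=2.8,interpolation=2))
E
```

```text
time_s: 9.72
ee_pos: [463.3, 315.1, 227.5]
tcp_rot: [1.0, 0.002, -0.0, 0.0]
force: [0.2, 0.0, 1.4]
gripper_width: 0.994
gripper_force: 0.0
side swing_knob [([526.3, -106.3, 163.5], 0.67)]
side card_edge [([533.2, 21.6, 100.0], 0.68)]
side recipe_stand [([528.3, -211.5, 0.7], 0.69)]
side bag_clip [([432.3, 202.7, -1.9], 0.62)]
side jaw_a [([619.0, 213.3, -0.6], 0.74)]
top swing_knob [([530.1, -109.9, 162.2], 0.77)]
top card_edge [([534.9, 23.5, 98.0], 0.74)]
top recipe_stand [([526.7, -212.9, 1.1], 0.71)]
top bag_clip [([428.6, 201.0, 1.7], 0.57)]
top jaw_a [([382.9, 204.6, 21.5], 0.8)]
```

View pics/c2.png

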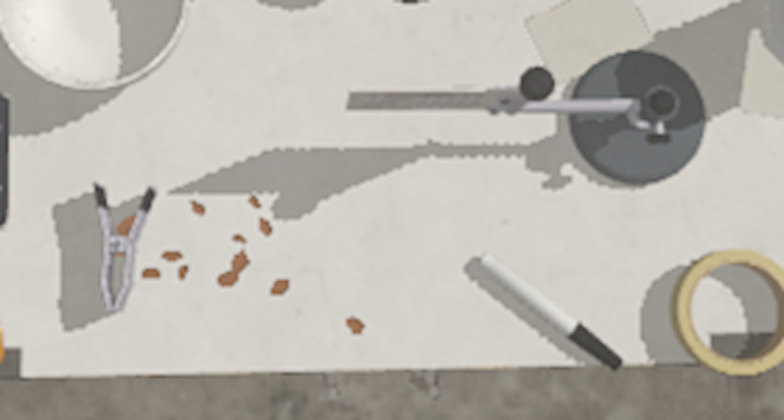

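```bash
cat > h.py <<'E'
import numpy as np,cv2
from cell import manip
def unproj(c,u,v,z):
    m=manip.camera_model(c);T=np.array(m["camera_from_world"]);f=210/np.tan(np.radians(m["vfov"]/2))
    d=T[:3,:3].T@np.array([(u-m["cx"])/f,(v-m["cy"])/f,1]);o=-T[:3,:3].T@T[:3,3]
    return o+d*(z-o[2])/d[2]
E
python3 - <<'E'
from h import *
im=cv2.cvtColor(cv2.imread("pics/top2.png"),cv2.COLOR_BGR2GRAY).astype(float)
print(im[208:224,290:348:8].astype(int))
T=[];B=[]
for u in range(297,344):
    col=im[205:226,u]; g=np.diff(col)
    i=np.argmin(g[:11]);j=i+2+np.argmax(g[i+2:])
    T.append((u,205+i+.5));B.append((u,205+j+.5))
for n,P,z in(("top",T,142),("bot",B,57)):
    P=np.array(P);k=np.polyfit(P[:,0],P[:,1],1)
    r=P[:,1]-np.polyval(k,P[:,0]);k=np.polyfit(*P[abs(r)<1.5].T,1)
    a,b=[unproj("top",u,np.polyval(k,u),z) for u in(295,344)]
    print(n,a.round(1),b.round(1),"angle deg from y",np.degrees(np.arctan2(a[0]-b[0],a[1]-b[1])).round(2))
print("knob",unproj("top",361.8,209.6,165).round(1),"post",unproj("top",406.1,216.8,86).round(1))
# clip
print("handles",[unproj("top",170+x/2.8,180+y/2.8,40).round(1).tolist() for x,y in((98,186),(152,190))],"lips",unproj("top",170+113/2.8,180+308/2.8,40).round(1), "pin",unproj("top",170+119/2.8,180+243/2.8,40).round(1))
# counter front
P=[]
for u in range(190,330,2):
    col=im[300:330,u];P.append((u,300.5+np.argmin(np.diff(col))))
k=np.polyfit(*np.array(P).T,1);a,b=[unproj("top",u,np.polyval(k,u),0) for u in(190,330)]
print("front",a.round(1),b.round(1),np.degrees(np.arctan2(a[0]-b[0],a[1]-b[1])).round(2))
E
```

```text
[[210 210 207 205 207 208 208 209]
 [210 210 207 206 208 208 208 209]
 [210 210 208 208 207 209 196 206]
 [210 210 210 209 210 210 199 183]
 [209 190 189 189 189 187 194 145]
 [208 142 138 131 123 126 132 137]
 [208 139 138 126 120 128 137 137]
 [209 138 138 129 136 135 139 137]
 [208 140 129 136 137 131 131 137]
 [208 137 133 138 133 131 130 135]
 [207 133 134 132 145 144 143 128]
 [208 181 181 180 187 187 186 106]
 [209 212 212 211 210 211 209 118]
 [209 209 209 209 209 209 208 184]
 [208 208 209 208 208 206 207 209]
 [208 208 207 207 208 207 208 207]]
top [528.9  21.9 142. ] [527.1 -74.3 142. ] angle deg from y 1.11
bot [530.1  18.4  57. ] [528.  -86.8  57. ] angle deg from y 1.12
knob [ 528.2 -105.2  165. ] post [ 524.7 -212.2   86. ]
handles [[475.5, 213.5, 40.0], [471.6, 171.9, 40.0]] lips [382.4 201.7  40. ] pin [431.4 197.2  40. ]
front [330.7 251.7   0. ] [330.8 -55.9   0. ] -0.02
```

Measured: the card is within about 1.1° of the counter edge, and the counter's front edge itself measures 0.02°, so the calibration is good. The clip's axis is tilted about 5°, with its pin at (431,199), so the grip point is (464,196).

```bash
python3 -m crank '91 0 -24 0 0 0 -.016;91 0 -24 0 0 0 -.016;91 0 -24 0 0 0 -.016;91 0 -24 0 0 0 -.016;91 0.5 -23.5 0 0 0 -.016;91 0 0 -40 0 0 0;91 0 0 -40 0 0 0;91 0 0 -40 0 0 0;91 0 0 -40 0 0 0;91 0 0 -35 0 0 0;91 0 0 -15 0 0 0;91 0 0 0 0 0 0;91 0 0 0 0 0 0' 30
python3 - <<'E'
from cell import manip
import numpy as np,cv2
cv2.imwrite("pics/side3.png",cv2.resize(manip.get_image("side")[190:290,160:320,::-1],None,fx=5,fy=5,interpolation=2))
E
```

```text
time_s: 11.95
ee_pos: [465.0, 196.3, 19.0]
tcp_rot: [0.999, -0.038, 0.001, -0.0]
force: [0.5, 0.7, -0.5]
gripper_width: 0.987
gripper_force: 0.0
```

View pics/side3.png

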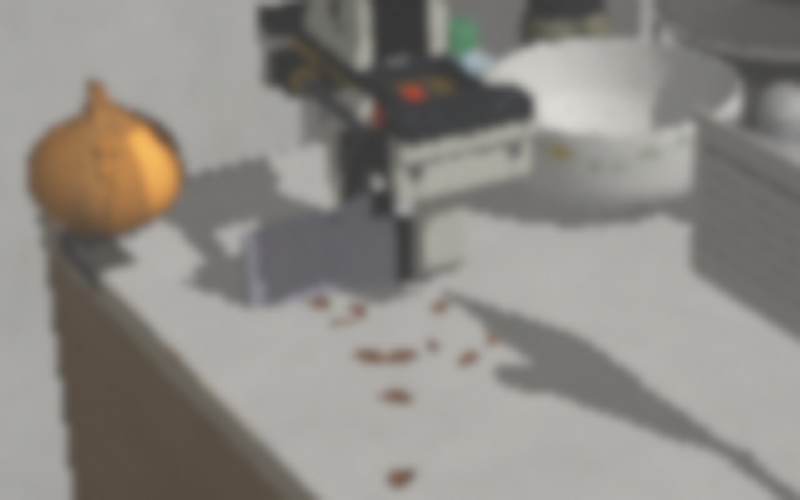

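The fingers straddle the clip's handles (finger around crop (430,240), jaws toward the left at (255,265)). I'll descend and squeeze.

```bash
python3 -m crank '91 0 0 -7 0 0 0;91 0 0 -6 0 0 0;91 0 0 0 0 0 0;0 0 0 0 0 0 0;0 0 0 0 0 0 0;0 0 0 0 0 0 0;0 0 0 0 0 0 0;0 0 0 0 0 0 0;0 0 0 0 0 0 0;0 0 0 0 0 0 0;0 0 0 0 0 0 0;0 0 0 0 0 0 0;0 0 0 0 0 0 0;0 0 0 0 0 0 0;0 0 0 0 0 0 0' 32
python3 - <<'E'
from cell import manip
print(manip.get_state()["gripper_width"]*92)
E
```

```text
time_s: 13.88
ee_pos: [464.0, 196.1, 4.8]
tcp_rot: [0.999, -0.038, 0.0, 0.0]
force: [-0.9, 0.1, 0.2]
gripper_width: 0.175
gripper_force: 32.0
16.085948172212895
```

```bash
python3 -m crank '0 0 0 20 0 0 0;0 0 0 35 0 0 0;0 0 0 35 0 0 0;0 0 0 20 0 0 0;0 6.6 0 0 0 0 .13;0 6.6 0 0 0 0 .15;0 6.6 0 0 0 0 .15;0 6.6 0 0 0 0 .15;0 6.6 0 0 0 0 .15;0 6.6 0 0 0 0 .15;0 6.6 0 0 0 0 .15;0 6.6 0 0 0 0 .15;0 6.6 0 0 0 0 .15;0 6.6 0 0 0 0 .15;0 0 0 0 0 0 .15;0 0 0 0 0 0 0;0 0 0 0 0 0 0'
python3 - <<'E'
from h import *
for c in("side","top"):
    im=manip.get_image(c); cv2.imwrite(f"pics/{c}4.png",im[:,:,::-1])
    for n in["card_edge","bag_clip","jaw_a","jaw_b"]:
        print(c,n,[(np.round(d["point"],1).tolist(),round(d["score"],2)) for d in manip.spot_point(n,c)[:2]])
E
python3 - <<'E'
import cv2,numpy as np
a=cv2.imread("pics/top4.png")[150:300,170:370];b=cv2.imread("pics/side4.png")[150:300,200:400]
cv2.imwrite("pics/c4.png",cv2.resize(np.hstack([a,b]),None,fx=2,fy=2,interpolation=2))
E
```

```text
time_s: 16.0
ee_pos: [529.8, 196.0, 114.6]
tcp_rot: [0.714, 0.7, -0.0, -0.0]
force: [-0.4, 0.1, -1.3]
gripper_width: 0.178
gripper_force: 32.0
side card_edge [([532.4, 20.2, 100.8], 0.55)]
side bag_clip [([532.3, 162.1, 109.6], 0.64)]
side jaw_a [([507.3, 113.9, 125.0], 0.75), ([545.9, 113.7, 126.1], 0.74)]
side jaw_b [([507.3, 113.9, 125.0], 0.75), ([545.9, 113.7, 126.1], 0.74)]
top card_edge [([533.5, 25.8, 100.1], 0.92), ([511.7, 113.3, 126.8], 0.44)]
top bag_clip [([528.3, 164.7, 110.6], 0.6)]
top jaw_a [([509.7, 110.0, 126.8], 0.51), ([659.9, 36.6, -1.6], 0.38)]
top jaw_b [([509.7, 110.0, 126.8], 0.51), ([659.9, 36.6, -1.6], 0.38)]
```

View pics/c4.png

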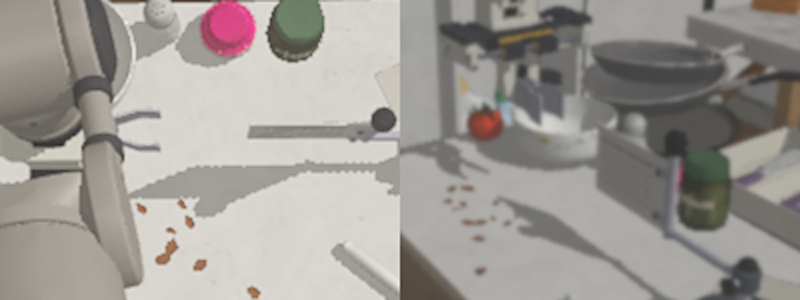

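```bash
python3 - <<'E'
from h import *
g=cv2.cvtColor(cv2.imread("pics/top4.png"),cv2.COLOR_BGR2GRAY).astype(int)
print(g[202:230,236:254:2])
for v in(206,207,208,222,223,224): print(v,unproj("top",248,v,150).round(1))
E
```

```text
[[213 212 211 211 211 212 214 213 213]
 [213 210 210 209 202 208 212 213 212]
 [205 201 201 200 190 201 205 211 213]
 [190 169 169 169 173 174 177 204 213]
 [167 121 117 118 118 118 135 195 213]
 [116 122 124 120 121 121 119 185 213]
 [120 118 144 148 140 133 131 175 214]
 [135 168 192 195 192 187 187 196 214]
 [190 210 215 214 215 214 215 215 214]
 [217 215 213 214 212 211 212 214 213]
 [214 213 214 214 210 211 212 213 213]
 [215 212 213 214 209 211 212 212 213]
 [213 214 212 214 210 213 213 213 212]
 [214 215 212 214 213 213 212 212 213]
 [214 214 214 215 214 213 213 212 213]
 [214 214 214 214 214 212 213 213 213]
 [214 214 215 215 213 212 213 214 212]
 [215 215 215 215 214 213 213 213 213]
 [212 212 216 215 214 214 208 214 213]
 [193 201 209 211 215 206 194 210 213]
 [152 171 179 181 190 167 173 206 213]
 [112 126 138 130 125 121 140 200 214]
 [173 121 120 117 118 118 116 188 213]
 [214 186 166 165 165 166 164 190 214]
 [216 218 208 208 209 209 208 207 214]
 [213 215 216 215 215 216 216 215 215]
 [214 214 215 214 213 214 214 215 215]
 [215 214 214 214 214 214 213 215 215]]
206 [542.2 113.5 150. ]
207 [540.2 113.5 150. ]
208 [538.2 113.5 150. ]
222 [510.7 113.8 150. ]
223 [508.8 113.8 150. ]
224 [506.8 113.9 150. ]
```

The clip is held gaping: its jaw tips show at top px (249,207) and (249,223), and the card edge at px (295,216). I'll stage just short of the card edge and check the centring.

```bash
python3 -m crank '0 2 -10 -10 0 0 0;0 2 -20 -10 0 0 0;0 1 -20 -10 0 0 0;0 0 -12 0 0 0 0;0 0 -6 0 0 0 0;0 0 0 0 0 0 0;0 0 0 0 0 0 0'
python3 - <<'E'
from h import *
for c in("side","top"):
    im=manip.get_image(c); cv2.imwrite(f"pics/{c}5.png",im[:,:,::-1])
    for n in["card_edge","bag_clip","jaw_a"]:
        print(c,n,[(np.round(d["point"],1).tolist(),round(d["score"],2)) for d in manip.spot_point(n,c)[:2]])
a=cv2.imread("pics/top5.png")[190:240,250:330];b=cv2.imread("pics/side5.png")[190:290,190:350]
cv2.imwrite("pics/c5.png",np.vstack([cv2.resize(a,(480,300),interpolation=2),cv2.resize(b,(480,300),interpolation=2)]))
E
```

```text
time_s: 17.38
ee_pos: [535.2, 128.5, 85.1]
tcp_rot: [0.713, 0.701, 0.0, 0.0]
force: [0.3, 0.0, -1.5]
gripper_width: 0.175
gripper_force: 32.0
side card_edge [([534.7, 20.5, 102.7], 0.71)]
side bag_clip [([537.7, 93.6, 76.7], 0.57)]
side jaw_a [([517.0, 44.1, 97.4], 0.67), ([550.8, 46.3, 97.8], 0.59)]
top card_edge [([534.0, 22.0, 97.4], 0.56)]
top bag_clip [([528.2, -215.1, 2.4], 0.66), ([533.3, 95.2, 77.3], 0.54)]
top jaw_a [([550.5, 49.8, 97.6], 0.47), ([515.9, 45.8, 97.2], 0.4)]
```

View pics/c5.png

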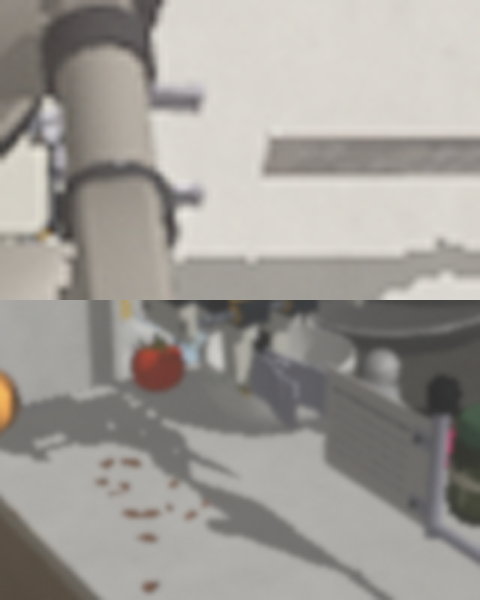

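Jaws at crop rows 100 and 195 (mid 148) and the card at row 156 give about 2.5 mm by pixels, while the networks say -1 mm. I'll shift by -1.5 mm, insert 40 mm and watch the force.

```bash
python3 -m crank '0 -1.5 -8 -0.5 0 0 0;0 0 -8 0 0 0 0;0 0 -8 0 0 0 0;0 0 -8 0 0 0 0;0 0 -8 0 0 0 0;0 0 0 0 0 0 0;0 0 0 0 0 0 0;0 0 0 0 0 0 0'
python3 - <<'E'
from h import *
for c in("side","top"):
    im=manip.get_image(c); cv2.imwrite(f"pics/{c}6.png",im[:,:,::-1])
    for n in["card_edge","bag_clip","jaw_a"]:
        print(c,n,[(np.round(d["point"],1).tolist(),round(d["score"],2)) for d in manip.spot_point(n,c)[:2]])
a=cv2.imread("pics/top6.png")[190:240,270:350];b=cv2.imread("pics/side6.png")[190:290,190:350]
cv2.imwrite("pics/c6.png",np.vstack([cv2.resize(a,(480,300),interpolation=2),cv2.resize(b,(480,300),interpolation=2)]))
E
```

```text
time_s: 18.77
ee_pos: [533.5, 88.3, 84.3]
tcp_rot: [0.713, 0.701, 0.0, 0.0]
force: [-0.1, -0.4, -0.1]
gripper_width: 0.175
gripper_force: 32.0
side card_edge [([531.2, 19.9, 100.7], 0.59)]
side bag_clip [([532.4, 55.3, 79.5], 0.77)]
side jaw_a [([549.9, 6.4, 96.1], 0.55), ([511.9, 6.4, 95.8], 0.51)]
top card_edge [([531.3, 22.2, 95.1], 0.97)]
top bag_clip [([530.1, 55.0, 79.2], 0.62)]
top jaw_a []
```

View pics/c6.png

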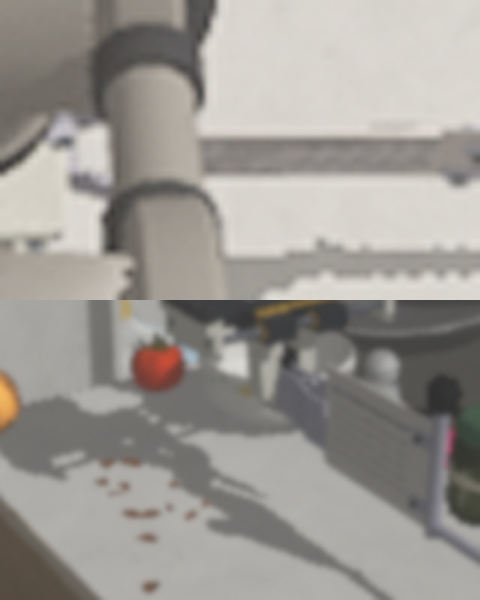

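The side view shows one jaw in front of the card's edge (crop (310,410)) and the other behind it. The card rows haven't moved (138–175), there is no contact force, the lips are about 15 mm past the edge and centred to within about 1 mm. I'm handing it in.

```bash
python3 -c "
from cell import manip
print(manip.sign_off())"
```

```text
the job is handed in; nothing more can be done
None
```

The job is handed in: the card measured within about 1° of parallel to the counter's front edge, and the clip is held squeezed open with its jaws about 15 mm over the card's free edge, one on each side, with no contact force measured.

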